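Open the press-and-turn cap of the descaling tablets

ROBOT

A 6-joint arm with a two-finger parallel gripper is mounted at the origin on the work surface. World frame = base frame: x ahead of the robot, y to its left, z up, the work surface at z = 0. Lengths are in m, angles in rad, forces in N, time in s.
With the tool pointing down it reaches from about 0.35 to 0.775 m from the base axis. Payload 5.5 kg.
Tool frame: the origin (TCP) lies at the very end of the fingers, on their centre line; the grasp point (between the pads) lies 19 mm behind it; z points along the fingers, y is the line along which they close (so a half turn about z gives the same grasp; the last joint's range is limited). The gripper opens to 85 mm and grips with 20 to 120 N. Pads are 22 mm wide; open, the fingers measure 114 mm over their backs; the gripper's body (76 mm by 85 mm) begins 54 mm behind the grasp point. The pads swing forward as they close: fully open they stand 13 mm farther back than shut.
Start: joints at [1.141, 0.313, 0.046, 1.304, 0, 1.431], TCP at [0.164, 0.551, 0.231] pointing down, gripper open.
Joint ranges: [-2.76, 2.76], [-0.86, 1.69], [-1.03, 1.26], [-2.2, 2.34], [-1.47, 1.5], [-3.14, 3.14]. Speed limits (rad/s): [2.57, 2.57, 3.14, 3.14, 3.14, 3.14].

INTERFACE

Orientations are given as a unit quaternion [w, x, y, z].
In Python, from workcell import env, read_camera, get_calibration gives the robot as it stands.
- The arm moves only by the tool jog_arm, never from a script. Its argument "motion" is one flat list of numbers, 7 for each row, row after row: the shift along the tool's x, y, z as a fraction of full scale, then the turn, a rotation vector about the tool's x, y, z as a fraction of full scale, then the opening, from 0 (shut) to 1 (fully open). In form: [x, y, z, wx, wy, wz, grip, x, y, z, wx, wy, wz, grip, ...]. A call has 1 to 12 rows; each row is the pose to reach, as a shift and turn from the pose commanded when the call began, along the tool's axes at that moment; what a row does not reach only later rows make up. Full scale, the value 1, is 0.2 m for a shift and 90 degrees for a turn. A row lasts 1/8 s, in which the tool goes at most 62.5 mm and 10.7 degrees, less where a joint would pass 70% of its speed; a pose out of reach is approached as far as the arm can. A call with a number of a shift or a turn outside -1 to 1 is refused whole. A call with a gripper value outside its range is refused whole. The fingers move at their own pace and stop on an object; "newtons" is the grip in N (left out, the last holds). Time passes only in rows, so rows that repeat a pose let the fingers close. It gives the time, the measured TCP pose, the force, the opening and the grip force at its end, in the units of the state.
- env.get_state(): the state, without advancing time (a new reading comes with each control period).
- read_camera(name): name is "scene" or "top"; returns the picture (420x560x3 uint8, red, green, blue); there is no depth.
- get_calibration(name): a dict with "fx", "fy", "cx", "cy" (pixels), "world_from_camera" (4x4, takes a point from camera to world coordinates). Camera axes: x right, y down, z forward; pixel columns grow to the right and rows downward; lengths in m; the calibration is good to about 2 mm. A picture is of the moment at which its call begins. get_calibration takes no time and is no camera call.
- env.hand_in(): hands the job in; it is judged then, once.
The state is a dict: "clock": time; "joint_pos": joint angles; "qvel": joint speeds; "tau": joint torques, N m; "tcp_pos": TCP position; "orientation": TCP orientation; "wrist_force": force on the tool from outside, world axes, zero at the start; "ft_torque": the same for the moment, N m; "finger_gap": finger opening in m; "grip_force": force on a finger pad.
Only numpy, scipy, OpenCV 4.12 (cv2) and the standard library are available. Lean on these libraries where they do the work, as an engineer would, in place of code of your own. Each camera call takes 0.05 s, during which the arm holds its last target. There are 200 camera calls.

TASK

The empty teapot is due for descaling: open the child-resistant jar of descaling tablets by pressing its cap slowly down against the spring until it bottoms and, keeping it down, turning it anticlockwise until it comes free, without forcing anything. Then stand the cap gently, open end down, in the middle of the saucer, let go of it, and leave everything else on the tray where it is.

Things in the scene. Friction and masses are not known exactly. Their poses are not given: they have to be found in the camera images.
- jar: White plastic tablet jar with a green label, 68 mm in diameter up to a shoulder 78 mm above its base, screwed to the tray in a brass holder: it cannot move. Origin: centre of its base, on the tray; z up along the neck. The cap hides the neck (43 mm over its flange). The neck is brittle: cap on jar, spring included, keep the force below 30 N, and below 45 N against the end stop of the turn.
- cap: Orange round press-and-turn cap, loose, about 70 g, 54 mm in diameter, 51 mm tall, open below; a white bar on its top marks its x axis (along the jar's x when locked). Origin: centre of the skirt's lower rim; z up. Locked, its origin is 93 mm above the jar's base. Three lugs inside sit in notches, with up to 0.15 rad of free play in yaw either way. The skirt has about 2 mm of sideways play on the neck.
- cap_grip (a point): Point on the cap's axis, 40 mm above the cap's origin, midway up its solid upper part (29 to 51 mm above the origin, 54 mm in diameter): the place to grip from above, at any yaw.
- neck_top (a point): Centre of the jar's neck, 115 mm above its base; axes as the jar's. A spring disc here pushes the cap up: about 5 N when locked and 0.9 N more per mm. Jars differ: to unlock, the cap must go down 2.5 to 8.5 mm; 1.5 to 2 mm further it bottoms hard (at 4 to 10 mm, 9 to 14 N), felt as sudden stiffness. Press slowly until it bottoms (15 to 18 N is ample) and keep it so while it turns.
- neck_flange (a point): Centre of the neck's flange, 102 mm above the jar's base. Pressed down, the cap turns anticlockwise seen from above; after 0.95 to 1.3 rad in all, depending on the play, it meets a firm stop. From about 0.15 rad before the stop its lugs face the gaps in the flange: there it is free, the spring lifts it 3 mm above its locked height, and it comes straight up, clear of the neck 25 mm above its locked height.
- saucer: White ceramic saucer, loose, 150 mm in diameter, 17 mm high, with a flat floor 90 mm across, 5 mm above its underside. Origin: centre of its underside, on the tray. Set the cap down on it with less than 30 N.
- teapot: Steel teapot, empty, about 132 mm in diameter, 137 mm high, spout and handle to its sides (y); at the back of the tray. Origin: centre of its base, on the tray. To be left alone.
- glass_left: Cobalt blue tea glass, 60 mm across the rim, 85 mm high, at the back left. Origin: centre of its base. To be left alone.
- glass_right: Cobalt blue tea glass, like the other, at the back right. Origin: centre of its base. To be left alone.
- hammer: Stainless sugar hammer lying along the middle of the tray, pointing away from the robot, 157 mm long, its head 50 mm wide, 20 mm thick. Origin: underside, about mid-length; x towards its head. To be left alone.
- drawer (a joint): Drawer of the stand, under the tray's right side (towards -y); metres it is pulled out, 0 shut, 0.17 fully out; about half open. To be left alone.
There are look-alikes about, which are no part of the job. Of the things like the cap, leave any that is grey or pink; of the rest the larger one is meant.

How it is judged:
By the outcome, as a careful person would: the job done as asked, in the order asked, and still so for the second after the job is handed in, with the robot touching nothing.
It also fails if it takes over 69 s, if anything falls off the work surface, if the arm or the gripper's body presses on something with over 40 N, if the wrist force passes 120 N, or if a joint passes its speed limit or range.

## Working session

There is one attempt and no reset: what is moved stays moved. The work goes in short steps, Python scripts to look and compute and a tool call to move; the robot and the scene stay as the last step left them, time stands still between calls to the robot, and variables do not carry over. Pictures are saved under pics/ and viewed, at most 10 in all, crops included, and the job is handed in when it is done.

Besides the shell and the picture viewer there is one more tool, called after ">>>" as a command line: name --argument value ..., lists and objects as JSON in quotes. jog_arm: Moves the arm, as the interface text tells. Shift numbers are shares of 0.2 m and turn numbers shares of 90 degrees, none past 1 either way. Its arguments: {"type":"object","properties":{"motion":{"type":"array","items":{"type":"number"}},"newtons":{"type":"number"}},"required":["motion"]}

```bash
mkdir -p pics
python3 - <<'E'
from workcell import env, read_camera, get_calibration
import cv2,numpy as np
for n in("scene","top"):
    im=read_camera(n); cv2.imwrite(f"pics/{n}0.png",im[:,:,::-1]); c=get_calibration(n); print(n,c["fx"],c["fy"],c["cx"],c["cy"]);print(np.round(c["world_from_camera"],4))
print({k:np.round(v,4) for k,v in env.get_state().items()})
E
```

```text
scene 502.325160923321 502.325160923321 273.74278672850375 196.28221341227902
[[ 0.7018  0.5678 -0.4302  1.0182]
 [ 0.7124 -0.5564  0.4277 -0.3444]
 [ 0.0034 -0.6066 -0.795   0.9937]
 [ 0.      0.      0.      1.    ]]
top 398.7022872232133 398.7022872232133 277.47659585036985 212.61471888978173
[[-0.0115 -0.9936  0.1122  0.505 ]
 [-0.9986  0.0172  0.0504  0.0764]
 [-0.052  -0.1114 -0.9924  0.8833]
 [ 0.      0.      0.      1.    ]]
{'clock': np.float64(0.1), 'joint_pos': array([ 1.1414,  0.3139,  0.0451,  1.3037, -0.    ,  1.4312]), 'qvel': array([ 0.0013, -0.0003,  0.0032, -0.001 , -0.0007,  0.0006]), 'tau': array([ 1.20000e-03, -4.81726e+01,  2.99245e+01,  1.27000e-02,
       -2.00000e-04,  0.00000e+00]), 'tcp_pos': array([0.1641, 0.5506, 0.2305]), 'orientation': array([-2.000e-04,  1.444e-01,  9.895e-01, -8.000e-04]), 'wrist_force': array([-0.9834,  0.2477, -1.164 ]), 'ft_torque': array([0.0199, 0.0164, 0.018 ]), 'grip_force': np.float64(0.0), 'finger_gap': np.float64(0.0856)}
```

View pics/scene0.png

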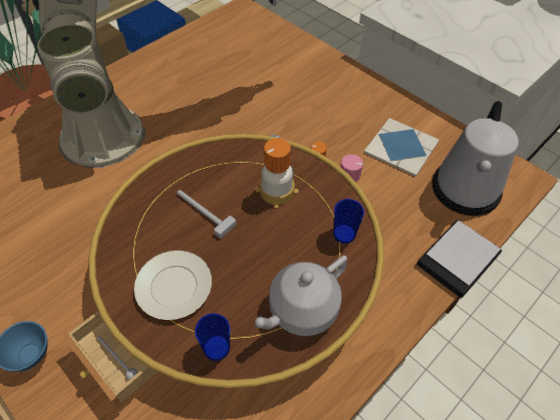

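View pics/top0.png

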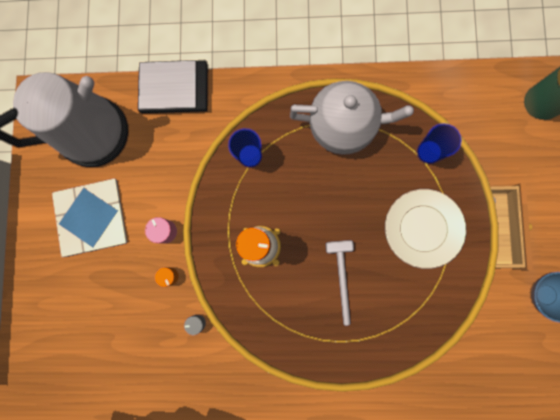

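The scene view shows the jar's cap at (277,155) and the saucer at (173,286). The top view has the cap at (253,245), the saucer at (425,228), and a small orange decoy at (165,277). Next I'll zoom in and segment.

```bash
cat > h.py <<'E'
import cv2,numpy as np
from workcell import env, read_camera, get_calibration
def ray(n,p):
    c=get_calibration(n);T=np.array(c["world_from_camera"])
    d=T[:3,:3]@[(p[0]-c["cx"])/c["fx"],(p[1]-c["cy"])/c["fy"],1]
    return T[:3,3],d/np.linalg.norm(d)
def plane(n,p,z):
    o,d=ray(n,p);return o+d*(z-o[2])/d[2]
def tri(ps,pt):
    o1,d1=ray("scene",ps);o2,d2=ray("top",pt)
    s=np.linalg.lstsq(np.c_[d1,-d2],o2-o1,rcond=None)[0]
    a,b=o1+d1*s[0],o2+d2*s[1];return (a+b)/2,np.linalg.norm(a-b)
def blob(mask,near):
    n,l,st,ce=cv2.connectedComponentsWithStats(mask.astype(np.uint8))
    ok=[i for i in range(1,n) if st[i,4]>15]
    i=min(ok,key=lambda i:np.hypot(*(ce[i]-near)));return (l==i).astype(np.uint8),ce[i],st[i]
E
python3 - <<'E'
from h import *
S=cv2.imread("pics/scene0.png");T=cv2.imread("pics/top0.png")
for n,im,p,sp in(("scene",S,(277,150),(173,286)),("top",T,(253,245),(425,228))):
    h=cv2.cvtColor(im,cv2.COLOR_BGR2HSV)
    o=(h[...,0]<16)&(h[...,1]>200)&(h[...,2]>150)
    m,c,st=blob(o,p);print(n,"orange",c,st)
    ys,xs=np.nonzero(m);v=h[...,2][m>0];print(np.percentile(v,[5,25,50,75,95]))
    w=(h[...,1]<70)&(h[...,2]>150)
    m,c,st=blob(w,sp);ct=max(cv2.findContours(m,0,1)[0],key=cv2.contourArea);print("saucer",c,st,cv2.fitEllipse(cv2.convexHull(ct)))
k=lambda im,x,y:cv2.resize(im[y-30:y+45,x-38:x+38],None,fx=5,fy=5,interpolation=cv2.INTER_NEAREST)
cv2.imwrite("pics/z.png",np.hstack([k(S,277,155),k(T,258,245)]))
E
```

```text
Traceback (most recent call last):
  File "h.py", line 16, in blob
    i=min(ok,key=lambda i:np.hypot(*(ce[i]-near)));return (l==i).astype(np.uint8),ce[i],st[i]
ValueError: min() iterable argument is empty
```

Run:
```python
from h import *
S=cv2.imread("pics/scene0.png");T=cv2.imread("pics/top0.png")
for n,im,p,sp in(("scene",S,(277,150),(173,286)),("top",T,(253,245),(425,228))):
    h=cv2.cvtColor(im,cv2.COLOR_BGR2HSV);print(n,h[p[1],p[0]-5],h[p[1]+14,p[0]],h[sp[1],sp[0]])
    o=(h[...,0]<14)&(h[...,1]>190)&(h[...,2]>130)
    m,c,st=blob(o,p);print("orange",c,st);ct=max(cv2.findContours(m,0,1)[0],key=cv2.contourArea);print(cv2.fitEllipse(cv2.convexHull(ct)))
    print(np.percentile(h[...,2][m>0],[5,25,50,75,95]))
    w=(h[...,1]<90)&(h[...,2]>130)
    m,c,st=blob(w,sp);ct=max(cv2.findContours(m,0,1)[0],key=cv2.contourArea);print("saucer",c,st,cv2.fitEllipse(cv2.convexHull(ct)))
k=lambda im,x,y:cv2.resize(im[y-30:y+45,x-38:x+38],None,fx=5,fy=5,interpolation=cv2.INTER_NEAREST)
cv2.imwrite("pics/z.png",np.hstack([k(S,277,155),k(T,258,245)]))
```

```text
scene [ 15  48 181] [ 11 185 106] [ 22  30 196]
orange [276.54440154 147.46332046] [264 139  27  19 259]
((276.8429260253906, 147.72787475585938), (18.29764747619629, 26.11436653137207), 91.73705291748047)
[156.9 193.  194.  194.  195. ]
saucer [172.43323091 284.62632947] [ 134  250   78   70 4231] ((172.48431396484375, 284.5791931152344), (67.62248992919922, 79.36456298828125), 67.07847595214844)
top [ 15 244 235] [ 16 252 233] [ 22  33 232]
orange [236.8125 249.5   ] [235 242   7  16  16]
((240.3333282470703, 248.0), (9.500337600708008, 19.77652931213379), 161.56504821777344)
[142.25 147.75 156.5  165.   176.75]
saucer [425.15967207 228.36677728] [ 385  189   82   80 5123] ((425.17840576171875, 228.34219360351562), (78.99290466308594, 82.25457763671875), 118.11842346191406)
```

Run:
```python
from h import *
S=cv2.imread("pics/scene0.png");T=cv2.imread("pics/top0.png")
k=lambda im,x,y:cv2.resize(im[y-30:y+45,x-38:x+38],None,fx=5,fy=5,interpolation=cv2.INTER_NEAREST)
cv2.imwrite("pics/z.png",np.hstack([k(S,277,155),k(T,258,245)]))
```

```text
(no output)
```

View pics/z.png

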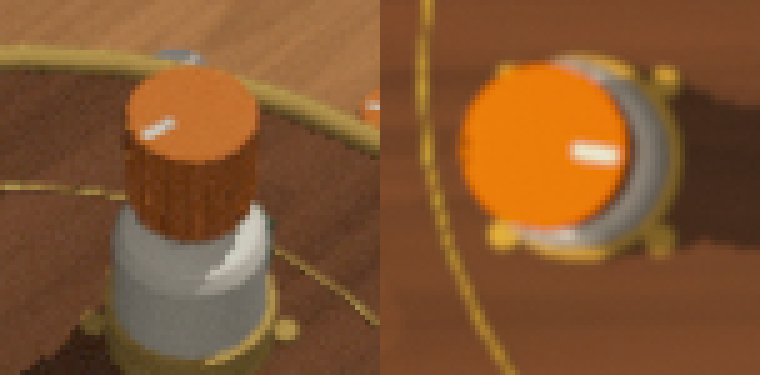

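The crop shows the cap's top face clearly in both views, with the white bar off-centre: image-right in the top view, lower-left in the scene view. Triangulating next.

Run:
```python
from h import *
S=cv2.imread("pics/scene0.png");T=cv2.imread("pics/top0.png")
def ell(im,cond,p):
    h=cv2.cvtColor(im,cv2.COLOR_BGR2HSV).astype(int);m,_,_=blob(cond(h[...,0],h[...,1],h[...,2]),p)
    return cv2.fitEllipse(cv2.convexHull(max(cv2.findContours(m,0,1)[0],key=cv2.contourArea)))
cs=ell(S,lambda h,s,v:(h<14)&(s>180)&(v>150),(277,147)); ct=ell(T,lambda h,s,v:(h<22)&(s>220)&(v>200),(253,245))
print(cs,ct);P,g=tri(cs[0],ct[0]);print("cap top",P,g)
W=lambda h,s,v:(s<90)&(v>130)
ss=ell(S,W,(173,286));st=ell(T,W,(425,228));Q,g=tri(ss[0],st[0]);print("saucer rim",Q,g, np.hypot(*Q[:2]),np.hypot(*P[:2]))
# floor ring, gold-ish circle: brighter inner disc edge
for n,e in(("scene",ss),("top",st)): print(plane(n,e[0],Q[2]))
# bar
bs=ell(S,lambda h,s,v:(s<140)&(v>150),(270.5,151));bt=ell(T,lambda h,s,v:(s<160)&(v>180),(262,246))
B,g=tri(bs[0],bt[0]);print("bar",bs,bt,B,g,np.arctan2(B[1]-P[1],B[0]-P[0]))
for n,b in(("scene",bs),("top",bt)): print(plane(n,b[0],P[2])-P)
# tray surface: saucer/jar widths
f=get_calibration("top")["fx"]; o=np.array(get_calibration("top")["world_from_camera"])[:3,3]
print("diam est", ct[1][1]*np.linalg.norm(P-o)/f, st[1][1]*np.linalg.norm(Q-o)/f)
R=env.get_state();print(R["tcp_pos"],R["orientation"])
```

```text
((277.0107421875, 147.6719207763672), (18.426734924316406, 25.867633819580078), 93.23678588867188) ((252.02020263671875, 243.88522338867188), (31.765880584716797, 32.55324935913086), 78.52568054199219)
cap top [0.52775337 0.15098438 0.24279138] 0.0010763138431805104
saucer rim [ 0.55769812 -0.16379644  0.11482214] 0.002378694194045432 0.5812542187942336 0.5489261318938172
[ 0.55858693 -0.1629658   0.11482214]
[ 0.55694097 -0.16474305  0.11482214]
bar ((270.1679992675781, 150.15386962890625), (2.902617931365967, 7.120134353637695), 63.050262451171875) ((262.484130859375, 245.31069946289062), (4.799707412719727, 10.09833812713623), 99.78652954101562) [0.52521408 0.13387553 0.24641071] 0.0013352456372066018 -1.7181404669880678
[-4.54949138e-03 -1.42320616e-02  1.11022302e-16]
[-0.00284339 -0.01731029  0.        ]
diam est 0.052681401594396236 0.16646132490947715
[0.16410424 0.55058199 0.23048672] [-2.27933533e-04  1.44379299e-01  9.89522050e-01 -8.23842534e-04]
```

>>> jog_arm --motion '[0, 0, -0.35, 0, 0, 0, 1, -0.25, -0.15, -0.35, 0, 0, 0, 1, -0.5, -0.3, -0.35, 0, 0, 0, 1, -0.77, -0.465, -0.35, 0, 0, 0, 1, -0.77, -0.465, -0.35, 0, 0, 0, 1]'

```text
clock: 0.72
tcp_pos: [0.2877, 0.4151, 0.3011]
orientation: [0.0, 0.147, 0.989, -0.0]
wrist_force: [-0.1, 0.0, 0.8]
finger_gap: 0.0853
grip_force: 0.0
```

>>> jog_arm --motion '[-0.25, -0.15, 0, 0, 0, 0, 1, -0.5, -0.3, 0, 0, 0, 0, 1, -0.77, -0.465, 0, 0, 0, 0, 1, -0.77, -0.465, 0, 0, 0, 0, 1]'

```text
clock: 1.23
tcp_pos: [0.4084, 0.2827, 0.3007]
orientation: [-0.0, 0.147, 0.989, -0.0]
wrist_force: [0.3, 1.1, -0.3]
finger_gap: 0.0855
grip_force: 0.0
```

>>> jog_arm --motion '[-0.25, -0.15, 0, 0, 0, 0, 1, -0.5, -0.3, 0, 0, 0, 0, 1, -0.77, -0.465, 0, 0, 0, 0, 1, -0.77, -0.465, 0, 0, 0, 0, 1, -0.77, -0.465, 0, 0, 0, 0, 1]'

```text
clock: 1.85
tcp_pos: [0.5266, 0.1529, 0.3008]
orientation: [-0.001, 0.144, 0.99, 0.0]
wrist_force: [-0.2, 1.0, 0.2]
finger_gap: 0.0852
grip_force: 0.0
```

```bash
cat > go.py <<'E'
import sys
from h import *
from scipy.spatial.transform import Rotation as R
s=env.get_state();q=s["orientation"];r=R.from_quat([q[1],q[2],q[3],q[0]])
t=np.array([float(a) for a in sys.argv[1:4]])
print("t",round(float(s["clock"]),2),"tcp",np.round(s["tcp_pos"],4),"q",np.round(q,4),"F",np.round(s["wrist_force"],1),"j",np.round(s["joint_pos"],2),"gap",s["finger_gap"])
print("shift",np.round(r.inv().apply(t-s["tcp_pos"])/0.2,4),"turn to vertical",np.round(np.cross([0,0,1],r.inv().apply([0,0,-1]))/(np.pi/2),4))
E
python3 go.py 0.528 0.151 0.210
```

```text
t 1.85 tcp [0.5266 0.1529 0.3008] q [-8.000e-04  1.440e-01  9.896e-01  2.000e-04] F [-0.2  1.   0.2] j [0.14 0.25 0.13 1.45 0.   0.42] gap 0.08523400929491771
shift [-0.0102 -0.0073  0.4541] turn to vertical [ 0.0001 -0.0011  0.    ]
```

>>> jog_arm --motion '[-0.01, -0.0075, 0.1, 0, 0, 0, 1, -0.01, -0.0075, 0.2, 0, 0, 0, 1, -0.01, -0.0075, 0.3, 0, 0, 0, 1, -0.01, -0.0075, 0.38, 0, 0, 0, 1, -0.01, -0.0075, 0.45, 0, 0, 0, 1, -0.01, -0.0075, 0.45, 0, 0, 0, 1]' --newtons 25

```text
clock: 2.6
tcp_pos: [0.5274, 0.1508, 0.2104]
orientation: [-0.001, 0.143, 0.99, -0.0]
wrist_force: [-0.2, 1.0, -0.0]
finger_gap: 0.0855
grip_force: 0.0
```

```bash
python3 go.py 0.528 0.151 0.210
python3 - <<'E'
from h import *
S=read_camera("scene")[:,:,::-1];T=read_camera("top")[:,:,::-1]
k=lambda im,x,y:cv2.resize(im[y-50:y+50,x-50:x+50],None,fx=4,fy=4)
cv2.imwrite("pics/z2.png",np.hstack([k(S,277,155),k(T,258,245)]))
E
```

```text
t 2.6 tcp [0.5274 0.1508 0.2104] q [-1.000e-03  1.434e-01  9.897e-01 -2.000e-04] F [-0.2  1.  -0. ] j [ 0.13  0.27 -0.06  1.24  0.    0.42] gap 0.08552821533197028
shift [-0.0026  0.0016  0.0022] turn to vertical [-0.0004 -0.0012  0.    ]
```

View pics/z2.png

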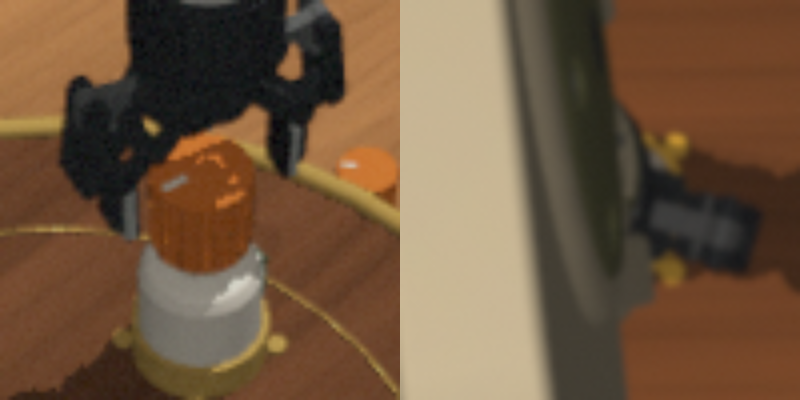

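The fingers straddle the cap (scene crop, cap at the centre between the pads). Closing gently.

>>> jog_arm --motion '[0, 0, 0, 0, 0, 0, 0.7, 0, 0, 0, 0, 0, 0, 0.66, 0, 0, 0, 0, 0, 0, 0.62, 0, 0, 0, 0, 0, 0, 0.58, 0, 0, 0, 0, 0, 0, 0.4, 0, 0, 0, 0, 0, 0, 0.4]' --newtons 25

```text
clock: 3.45
tcp_pos: [0.5292, 0.1496, 0.2117]
orientation: [0.0, 0.144, 0.99, 0.0]
wrist_force: [-0.2, -0.7, 4.7]
finger_gap: 0.0529
grip_force: 25.7
```

>>> jog_arm --motion '[0, 0, 0, 0, 0, 0, 0.2, 0, 0, 0, 0, 0, 0, 0.2, 0, 0, 0, 0, 0, 0, 0.2]' --newtons 60

```text
clock: 3.82
tcp_pos: [0.5291, 0.1496, 0.2114]
orientation: [0.0, 0.144, 0.99, 0.0]
wrist_force: [0.4, -1.1, 5.3]
finger_gap: 0.0525
grip_force: 61.6
```

>>> jog_arm --motion '[0, 0, 0.005, 0, 0, 0, 0.2, 0, 0, 0.01, 0, 0, 0, 0.2, 0, 0, 0.01, 0, 0, 0, 0.2]'

```text
clock: 4.2
tcp_pos: [0.5292, 0.1496, 0.2096]
orientation: [0.0, 0.144, 0.99, 0.0]
wrist_force: [0.7, -0.9, 6.3]
finger_gap: 0.0523
grip_force: 61.7
```

>>> jog_arm --motion '[0, 0, 0.005, 0, 0, 0, 0.2, 0, 0, 0.01, 0, 0, 0, 0.2, 0, 0, 0.01, 0, 0, 0, 0.2]'

```text
clock: 4.58
tcp_pos: [0.5292, 0.1496, 0.2079]
orientation: [0.001, 0.144, 0.99, 0.0]
wrist_force: [0.5, -1.7, 8.3]
finger_gap: 0.0525
grip_force: 61.9
```

>>> jog_arm --motion '[0, 0, 0.005, 0, 0, 0, 0.2, 0, 0, 0.01, 0, 0, 0, 0.2, 0, 0, 0.01, 0, 0, 0, 0.2]'

```text
clock: 4.95
tcp_pos: [0.5292, 0.1496, 0.2062]
orientation: [0.001, 0.144, 0.99, 0.0]
wrist_force: [-0.6, -1.0, 9.7]
finger_gap: 0.0525
grip_force: 62.0
```

>>> jog_arm --motion '[0, 0, 0.005, 0, 0, 0, 0.2, 0, 0, 0.01, 0, 0, 0, 0.2, 0, 0, 0.01, 0, 0, 0, 0.2]'

```text
clock: 5.32
tcp_pos: [0.5292, 0.1496, 0.2055]
orientation: [0.001, 0.144, 0.99, 0.0]
wrist_force: [-2.7, -1.8, 15.6]
finger_gap: 0.0523
grip_force: 63.2
```

>>> jog_arm --motion '[0, 0, 0.003, 0, 0, 0, 0.2, 0, 0, 0.006, 0, 0, 0, 0.2, 0, 0, 0.006, 0, 0, 0, 0.2]'

```text
clock: 5.7
tcp_pos: [0.5293, 0.1496, 0.2055]
orientation: [0.002, 0.144, 0.99, 0.0]
wrist_force: [-5.4, -2.4, 22.2]
finger_gap: 0.0524
grip_force: 63.6
```

>>> jog_arm --motion '[0, 0, -0.004, 0, 0, 0, 0.2, 0, 0, -0.004, 0, 0, -0.03, 0.2, 0, 0, -0.004, 0, 0, -0.06, 0.2, 0, 0, -0.004, 0, 0, -0.09, 0.2, 0, 0, -0.004, 0, 0, -0.12, 0.2, 0, 0, -0.004, 0, 0, -0.15, 0.2, 0, 0, -0.004, 0, 0, -0.15, 0.2]'

```text
clock: 6.58
tcp_pos: [0.5299, 0.1504, 0.2055]
orientation: [0.002, 0.027, 1.0, 0.001]
wrist_force: [-1.7, 0.4, 17.4]
finger_gap: 0.0527
grip_force: 63.1
```

```bash
cat > st.py <<'E'
from h import *
from scipy.spatial.transform import Rotation as R
s=env.get_state();q=s["orientation"];r=R.from_quat([q[1],q[2],q[3],q[0]])
y=r.apply([0,1,0]);print(round(float(s["clock"]),2),"yaw",round(float(np.arctan2(y[1],y[0]))-1.281,3),"tcp",np.round(s["tcp_pos"],4),"F",np.round(s["wrist_force"],1),"M",np.round(s["ft_torque"],2),"tool z",np.round(r.apply([0,0,1]),4),"j6",round(float(s["joint_pos"][5]),2))
E
python3 st.py
```

```text
6.58 yaw 0.237 tcp [0.5299 0.1504 0.2055] F [-1.7  0.4 17.4] M [0.13 0.43 0.08] tool z [ 0.0042  0.0017 -1.    ] j6 0.18
```

>>> jog_arm --motion '[0, 0, 0, 0, 0, -0.03, 0.2, 0, 0, 0, 0, 0, -0.06, 0.2, 0, 0, 0, 0, 0, -0.09, 0.2, 0, 0, 0, 0, 0, -0.12, 0.2, 0, 0, 0, 0, 0, -0.15, 0.2, 0, 0, 0, 0, 0, -0.18, 0.2, 0, 0, 0, 0, 0, -0.2, 0.2, 0, 0, 0, 0, 0, -0.2, 0.2]'

```text
clock: 7.58
tcp_pos: [0.5301, 0.1508, 0.2055]
orientation: [0.002, -0.13, 0.991, 0.001]
wrist_force: [-1.3, 2.7, 15.9]
finger_gap: 0.0529
grip_force: 63.1
```

```bash
python3 st.py
```

```text
7.58 yaw 0.551 tcp [0.5301 0.1508 0.2055] F [-1.3  2.7 15.9] M [0.38 0.32 0.08] tool z [ 0.0047  0.0026 -1.    ] j6 -0.13
```

>>> jog_arm --motion '[0, 0, 0, 0, 0, -0.03, 0.2, 0, 0, 0, 0, 0, -0.06, 0.2, 0, 0, 0, 0, 0, -0.09, 0.2, 0, 0, 0, 0, 0, -0.12, 0.2, 0, 0, 0, 0, 0, -0.15, 0.2, 0, 0, 0, 0, 0, -0.18, 0.2, 0, 0, 0, 0, 0, -0.2, 0.2, 0, 0, 0, 0, 0, -0.2, 0.2]'

```text
clock: 8.57
tcp_pos: [0.5302, 0.151, 0.2055]
orientation: [0.003, -0.284, 0.959, 0.001]
wrist_force: [-1.5, 3.1, 16.1]
finger_gap: 0.0526
grip_force: 63.1
```

```bash
python3 st.py
```

```text
8.57 yaw 0.865 tcp [0.5302 0.151  0.2055] F [-1.5  3.1 16.1] M [0.52 0.33 0.04] tool z [ 0.0048  0.003  -1.    ] j6 -0.44
```

>>> jog_arm --motion '[0, 0, 0, 0, 0, -0.02, 0.2, 0, 0, 0, 0, 0, -0.04, 0.2, 0, 0, 0, 0, 0, -0.04, 0.2]'

```text
clock: 8.95
tcp_pos: [0.5302, 0.151, 0.2055]
orientation: [0.003, -0.314, 0.95, 0.001]
wrist_force: [-0.2, 3.5, 15.6]
finger_gap: 0.0524
grip_force: 63.1
```

```bash
python3 st.py
```

```text
8.95 yaw 0.928 tcp [0.5302 0.151  0.2055] F [-0.2  3.5 15.6] M [0.54 0.31 0.03] tool z [ 0.0049  0.003  -1.    ] j6 -0.51
```

>>> jog_arm --motion '[0, 0, 0, 0, 0, -0.02, 0.2, 0, 0, 0, 0, 0, -0.03, 0.2, 0, 0, 0, 0, 0, -0.03, 0.2]'

```text
clock: 9.32
tcp_pos: [0.5301, 0.1511, 0.2055]
orientation: [0.003, -0.336, 0.942, 0.001]
wrist_force: [-0.7, 3.7, 15.9]
finger_gap: 0.0527
grip_force: 63.1
```

```bash
python3 st.py
```

```text
9.32 yaw 0.975 tcp [0.5301 0.1511 0.2055] F [-0.7  3.7 15.9] M [ 0.59  0.33 -0.  ] tool z [ 0.0048  0.0032 -1.    ] j6 -0.55
```

>>> jog_arm --motion '[0, 0, 0, 0, 0, -0.02, 0.2, 0, 0, 0, 0, 0, -0.03, 0.2, 0, 0, 0, 0, 0, -0.03, 0.2]'

```text
clock: 9.7
tcp_pos: [0.5301, 0.1512, 0.2055]
orientation: [0.003, -0.358, 0.934, 0.001]
wrist_force: [-1.3, 3.1, 15.9]
finger_gap: 0.0525
grip_force: 63.1
```

```bash
python3 st.py
```

```text
9.7 yaw 1.022 tcp [0.5301 0.1512 0.2055] F [-1.3  3.1 15.9] M [ 0.66  0.37 -0.06] tool z [ 0.0047  0.0035 -1.    ] j6 -0.6
```

>>> jog_arm --motion '[0, 0, 0, 0, 0, -0.02, 0.2, 0, 0, 0, 0, 0, -0.03, 0.2, 0, 0, 0, 0, 0, -0.03, 0.2]'

```text
clock: 10.07
tcp_pos: [0.53, 0.1513, 0.2055]
orientation: [0.003, -0.38, 0.925, 0.001]
wrist_force: [-0.6, 3.5, 15.7]
finger_gap: 0.0528
grip_force: 63.1
```

```bash
python3 st.py
```

```text
10.07 yaw 1.069 tcp [0.53   0.1513 0.2055] F [-0.6  3.5 15.7] M [ 0.76  0.38 -0.04] tool z [ 0.0046  0.0037 -1.    ] j6 -0.65
```

>>> jog_arm --motion '[0, 0, 0, 0, 0, -0.01, 0.2, 0, 0, 0, 0, 0, -0.02, 0.2, 0, 0, 0, 0, 0, -0.02, 0.2]'

```text
clock: 10.45
tcp_pos: [0.53, 0.1514, 0.2055]
orientation: [0.003, -0.394, 0.919, 0.001]
wrist_force: [-0.4, 3.6, 16.3]
finger_gap: 0.0527
grip_force: 63.1
```

```bash
python3 st.py
```

```text
10.45 yaw 1.101 tcp [0.53   0.1514 0.2055] F [-0.4  3.6 16.3] M [ 0.81  0.43 -0.11] tool z [ 0.0045  0.0038 -1.    ] j6 -0.68
```

>>> jog_arm --motion '[0, 0, 0, 0, 0, -0.01, 0.2, 0, 0, 0, 0, 0, -0.02, 0.2, 0, 0, 0, 0, 0, -0.02, 0.2]'

```text
clock: 10.82
tcp_pos: [0.5299, 0.1515, 0.2055]
orientation: [0.003, -0.409, 0.913, 0.001]
wrist_force: [-1.5, 3.7, 16.6]
finger_gap: 0.0528
grip_force: 63.1
```

```bash
python3 st.py
```

```text
10.82 yaw 1.132 tcp [0.5299 0.1515 0.2055] F [-1.5  3.7 16.6] M [ 0.84  0.45 -0.09] tool z [ 0.0043  0.004  -1.    ] j6 -0.71
```

>>> jog_arm --motion '[0, 0, 0, 0, 0, -0.01, 0.2, 0, 0, 0, 0, 0, -0.02, 0.2, 0, 0, 0, 0, 0, -0.02, 0.2]'

```text
clock: 11.2
tcp_pos: [0.5298, 0.1515, 0.2055]
orientation: [0.003, -0.423, 0.906, 0.001]
wrist_force: [-2.4, 4.3, 16.9]
finger_gap: 0.0526
grip_force: 63.1
```

```bash
python3 st.py
```

```text
11.2 yaw 1.164 tcp [0.5298 0.1515 0.2055] F [-2.4  4.3 16.9] M [0.86 0.49 0.01] tool z [ 0.0042  0.0041 -1.    ] j6 -0.74
```

>>> jog_arm --motion '[0, 0, 0, 0, 0, -0.01, 0.2, 0, 0, 0, 0, 0, -0.02, 0.2, 0, 0, 0, 0, 0, -0.02, 0.2]'

```text
clock: 11.58
tcp_pos: [0.5298, 0.1516, 0.2055]
orientation: [0.003, -0.437, 0.899, 0.001]
wrist_force: [-1.6, 4.6, 16.4]
finger_gap: 0.0524
grip_force: 63.1
```

```bash
python3 st.py
```

```text
11.57 yaw 1.195 tcp [0.5298 0.1516 0.2055] F [-1.6  4.6 16.4] M [ 0.94  0.56 -0.12] tool z [ 0.0041  0.0043 -1.    ] j6 -0.77
```

>>> jog_arm --motion '[0, 0, 0, 0, 0, -0.01, 0.2, 0, 0, 0, 0, 0, -0.02, 0.2, 0, 0, 0, 0, 0, -0.02, 0.2]'

```text
clock: 11.95
tcp_pos: [0.5296, 0.1517, 0.2055]
orientation: [0.003, -0.451, 0.892, 0.001]
wrist_force: [-2.9, 5.0, 16.3]
finger_gap: 0.0522
grip_force: 63.2
```

```bash
python3 st.py
```

```text
11.95 yaw 1.226 tcp [0.5296 0.1517 0.2055] F [-2.9  5.  16.3] M [ 1.05  0.64 -0.3 ] tool z [ 0.0038  0.0046 -1.    ] j6 -0.81
```

>>> jog_arm --motion '[0, 0, 0, 0, 0, -0.01, 0.2, 0, 0, 0, 0, 0, -0.01, 0.2]'

```text
clock: 12.2
tcp_pos: [0.5295, 0.1518, 0.2055]
orientation: [0.003, -0.458, 0.889, 0.001]
wrist_force: [-3.4, 4.8, 17.5]
finger_gap: 0.0525
grip_force: 63.2
```

```bash
python3 st.py
```

```text
12.2 yaw 1.241 tcp [0.5295 0.1518 0.2055] F [-3.4  4.8 17.5] M [ 1.16  0.76 -0.51] tool z [ 0.0036  0.0049 -1.    ] j6 -0.82
```

Stop felt (torque −0.5 N m). Backing off slightly and lifting slowly.

>>> jog_arm --motion '[0, 0, 0, 0, 0, 0.015, 0.2, 0, 0, 0, 0, 0, 0.03, 0.2, 0, 0, -0.01, 0, 0, 0.03, 0.2, 0, 0, -0.02, 0, 0, 0.03, 0.2, 0, 0, -0.03, 0, 0, 0.03, 0.2, 0, 0, -0.04, 0, 0, 0.03, 0.2, 0, 0, -0.04, 0, 0, 0.03, 0.2]'

```text
clock: 13.08
tcp_pos: [0.5295, 0.1514, 0.2114]
orientation: [0.002, -0.437, 0.899, 0.001]
wrist_force: [1.1, 5.1, 5.9]
finger_gap: 0.0526
grip_force: 62.2
```

```bash
python3 st.py
```

```text
13.07 yaw 1.195 tcp [0.5295 0.1514 0.2114] F [1.1 5.1 5.9] M [ 1.08 -0.27 -0.08] tool z [ 0.0016  0.0036 -1.    ] j6 -0.77
```

>>> jog_arm --motion '[0, 0, -0.01, 0, 0, 0, 0.2, 0, 0, -0.02, 0, 0, 0, 0.2, 0, 0, -0.02, 0, 0, 0, 0.2]'

```text
clock: 13.45
tcp_pos: [0.5287, 0.1513, 0.2144]
orientation: [0.0, -0.437, 0.899, 0.002]
wrist_force: [1.4, 4.5, 2.1]
finger_gap: 0.0527
grip_force: 64.1
```

```bash
python3 st.py
```

```text
13.45 yaw 1.195 tcp [0.5287 0.1513 0.2144] F [1.4 4.5 2.1] M [ 1.12 -0.09 -0.06] tool z [-7.0e-04  3.5e-03 -1.0e+00] j6 -0.77
```

>>> jog_arm --motion '[0, 0, -0.01, 0, 0, 0, 0.2, 0, 0, -0.02, 0, 0, 0, 0.2, 0, 0, -0.02, 0, 0, 0, 0.2]'

```text
clock: 13.82
tcp_pos: [0.5277, 0.1515, 0.2175]
orientation: [-0.001, -0.437, 0.899, 0.002]
wrist_force: [0.2, 5.8, 0.3]
finger_gap: 0.0523
grip_force: 63.8
```

```bash
python3 st.py
```

```text
13.82 yaw 1.195 tcp [0.5277 0.1515 0.2175] F [0.2 5.8 0.3] M [ 1.34 -0.01 -0.11] tool z [-0.0033  0.0038 -1.    ] j6 -0.77
```

>>> jog_arm --motion '[-0.006, 0.0045, 0, 0, 0, 0, 0.2, -0.006, 0.0045, -0.01, 0, 0, 0, 0.2, -0.006, 0.0045, -0.02, 0, 0, 0, 0.2, -0.006, 0.0045, -0.02, 0, 0, 0, 0.2]'

```text
clock: 14.32
tcp_pos: [0.529, 0.1506, 0.2232]
orientation: [-0.0, -0.437, 0.9, -0.001]
wrist_force: [0.6, 0.2, -0.3]
finger_gap: 0.0525
grip_force: 63.8
```

```bash
python3 st.py
```

```text
14.32 yaw 1.193 tcp [0.529  0.1506 0.2232] F [ 0.6  0.2 -0.3] M [0.04 0.02 0.03] tool z [ 4.e-04 -9.e-04 -1.e+00] j6 -0.77
```

>>> jog_arm --motion '[0, 0, -0.08, 0, 0, 0, 0.2, 0, 0, -0.18, 0, 0, 0, 0.2, 0, 0, -0.3, 0, 0, 0, 0.2, 0, 0, -0.3, 0, 0, 0, 0.2]'

```text
clock: 14.82
tcp_pos: [0.5301, 0.1509, 0.2848]
orientation: [0.002, -0.437, 0.9, -0.001]
wrist_force: [0.9, -0.0, -0.1]
finger_gap: 0.0521
grip_force: 63.8
```

```bash
python3 st.py; python3 go.py 0.543 -0.006 0.283
```

```text
14.82 yaw 1.193 tcp [0.5301 0.1509 0.2848] F [ 0.9 -0.  -0.1] M [-0.02 -0.01  0.04] tool z [ 0.0042  0.     -1.    ] j6 -0.77
t 14.82 tcp [0.5301 0.1509 0.2848] q [ 0.0019 -0.4366  0.8997 -0.0009] F [ 0.9 -0.  -0.1] j [ 0.13  0.25  0.1   1.41 -0.   -0.77] gap 0.052057022074992326
shift [ 0.5761 -0.5361  0.0094] turn to vertical [-0.0021  0.0017  0.    ]
```

>>> jog_arm --motion '[0.1, -0.09, 0, 0, 0, 0, 0.2, 0.23, -0.215, 0, 0, 0, 0, 0.2, 0.36, -0.335, 0, 0, 0, 0, 0.2, 0.48, -0.45, 0, 0, 0, 0, 0.2, 0.575, -0.535, 0, 0, 0, 0, 0.2, 0.675, -0.63, 0, 0, 0, 0, 0.2, 0.8, -0.745, 0, 0, 0, 0, 0.2, 0.9, -0.84, 0, 0, 0, 0, 0.2, 1, -0.93, 0, 0, 0, 0, 0.2, 1, -0.93, 0, 0, 0, 0, 0.2]'

```text
clock: 16.08
tcp_pos: [0.5509, -0.1228, 0.2813]
orientation: [-0.001, -0.435, 0.9, 0.0]
wrist_force: [-1.0, 0.1, -1.2]
finger_gap: 0.053
grip_force: 63.8
```

```bash
python3 go.py 0.5577 -0.164 0.145;  python3 - <<'E'
from h import *
S=read_camera("scene")[:,:,::-1]
cv2.imwrite("pics/s3.png",S)
E
```

```text
t 16.07 tcp [ 0.5509 -0.1228  0.2813] q [-8.000e-04 -4.354e-01  9.002e-01  5.000e-04] F [-1.   0.1 -1.2] j [-0.36  0.29  0.13  1.42 -0.   -1.26] gap 0.05295168643899023
shift [ 0.1399 -0.1556  0.6816] turn to vertical [ 0.001  -0.0006  0.    ]
```

View pics/s3.png

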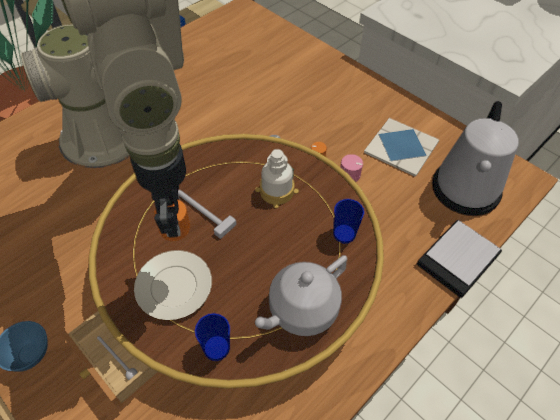

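The scene picture shows the cap in the gripper at about (175,215) and the jar neck bare at (277,165); the saucer is ahead, unmoved. Moving over the saucer and down.

>>> jog_arm --motion '[0.07, -0.08, 0, 0, 0, 0, 0.2, 0.14, -0.1555, 0.05, 0, 0, 0, 0.2, 0.14, -0.1555, 0.2, 0, 0, 0, 0.2, 0.14, -0.1555, 0.35, 0, 0, 0, 0.2, 0.14, -0.1555, 0.5, 0, 0, 0, 0.2, 0.14, -0.1555, 0.6, 0, 0, 0, 0.2, 0.14, -0.1555, 0.68, 0, 0, 0, 0.2, 0.14, -0.1555, 0.68, 0, 0, 0, 0.2, 0.14, -0.1555, 0.68, 0, 0, 0, 0.2]'

```text
clock: 17.25
tcp_pos: [0.5589, -0.1626, 0.1475]
orientation: [0.0, -0.437, 0.9, -0.0]
wrist_force: [-0.1, 0.3, -0.0]
finger_gap: 0.0529
grip_force: 63.8
```

```bash
python3 st.py; python3 go.py 0.5577 -0.164 0.1245;  python3 - <<'E'
from h import *
S=read_camera("scene")[:,:,::-1];T=read_camera("top")[:,:,::-1]
k=lambda im,x,y:cv2.resize(im[y-50:y+50,x-50:x+50],None,fx=4,fy=4)
cv2.imwrite("pics/z4.png",np.hstack([k(S,173,275),k(T,425,228)]))
E
```

```text
17.25 yaw 1.194 tcp [ 0.5589 -0.1626  0.1475] F [-0.1  0.3 -0. ] M [0.01 0.03 0.07] tool z [ 1.e-03 -4.e-04 -1.e+00] j6 -1.32
t 17.25 tcp [ 0.5589 -0.1626  0.1475] q [ 4.000e-04 -4.367e-01  8.996e-01 -4.000e-04] F [-0.1  0.3 -0. ] j [-0.42  0.36 -0.09  1.12  0.   -1.32] gap 0.05287946129462009
shift [0.0092 0.0008 0.115 ] turn to vertical [-0.0007  0.0002  0.    ]
```

View pics/z4.png

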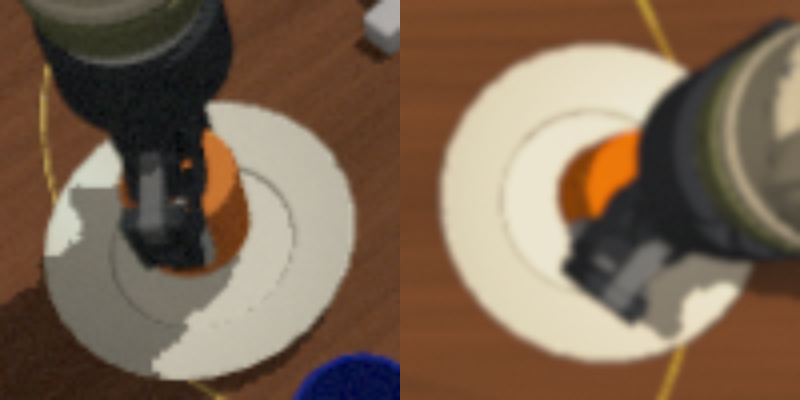

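The cap hangs above the saucer floor, clear of the rim and near the centre. Lowering slowly.

>>> jog_arm --motion '[0.009, 0, 0.02, 0, 0, 0, 0.2, 0.009, 0, 0.05, 0, 0, 0, 0.2, 0.009, 0, 0.08, 0, 0, 0, 0.2, 0.009, 0, 0.09, 0, 0, 0, 0.2, 0.009, 0, 0.095, 0, 0, 0, 0.2, 0.009, 0, 0.095, 0, 0, 0, 0.2]'

```text
clock: 18.1
tcp_pos: [0.5574, -0.1637, 0.1279]
orientation: [0.0, -0.437, 0.9, 0.0]
wrist_force: [-0.2, 0.1, -1.0]
finger_gap: 0.0526
grip_force: 63.8
```

>>> jog_arm --motion '[0, 0, 0.005, 0, 0, 0, 0.2, 0, 0, 0.0075, 0, 0, 0, 0.2, 0, 0, 0.0075, 0, 0, 0, 0.2]'

```text
clock: 18.48
tcp_pos: [0.5574, -0.1637, 0.1264]
orientation: [0.0, -0.437, 0.9, -0.0]
wrist_force: [-0.5, -0.5, -0.5]
finger_gap: 0.0526
grip_force: 63.8
```

>>> jog_arm --motion '[0, 0, 0.005, 0, 0, 0, 0.2, 0, 0, 0.0075, 0, 0, 0, 0.2, 0, 0, 0.0075, 0, 0, 0, 0.2]'

```text
clock: 18.85
tcp_pos: [0.5573, -0.1637, 0.1248]
orientation: [-0.0, -0.437, 0.9, 0.0]
wrist_force: [-1.1, 0.4, -0.6]
finger_gap: 0.0525
grip_force: 63.8
```

>>> jog_arm --motion '[0, 0, 0.003, 0, 0, 0, 0.2, 0, 0, 0.005, 0, 0, 0, 0.2, 0, 0, 0.005, 0, 0, 0, 0.2]'

```text
clock: 19.23
tcp_pos: [0.5574, -0.1636, 0.1242]
orientation: [0.0, -0.437, 0.9, -0.0]
wrist_force: [-0.1, 0.3, 3.0]
finger_gap: 0.0526
grip_force: 63.9
```

>>> jog_arm --motion '[0, 0, 0.003, 0, 0, 0, 0.2, 0, 0, 0.005, 0, 0, 0, 0.2, 0, 0, 0.005, 0, 0, 0, 0.2]'

```text
clock: 19.6
tcp_pos: [0.5574, -0.1637, 0.1242]
orientation: [0.0, -0.437, 0.9, -0.0]
wrist_force: [-2.3, 1.4, 10.0]
finger_gap: 0.0529
grip_force: 64.8
```

Contact. Easing off and releasing.

>>> jog_arm --motion '[0, 0, -0.005, 0, 0, 0, 0.2, 0, 0, -0.005, 0, 0, 0, 0.2]' --newtons 20

```text
clock: 19.85
tcp_pos: [0.5574, -0.1637, 0.1242]
orientation: [0.0, -0.437, 0.9, -0.0]
wrist_force: [-2.3, 0.2, 5.7]
finger_gap: 0.0527
grip_force: 64.2
```

>>> jog_arm --motion '[0, 0, 0, 0, 0, 0, 0.63, 0, 0, 0, 0, 0, 0, 0.66, 0, 0, 0, 0, 0, 0, 0.7, 0, 0, 0, 0, 0, 0, 0.75, 0, 0, 0, 0, 0, 0, 0.85, 0, 0, 0, 0, 0, 0, 0.95, 0, 0, 0, 0, 0, 0, 1, 0, 0, 0, 0, 0, 0, 1]'

```text
clock: 20.85
tcp_pos: [0.5574, -0.1637, 0.1239]
orientation: [0.0, -0.437, 0.9, 0.0]
wrist_force: [0.1, -0.9, -0.3]
finger_gap: 0.0852
grip_force: 0.0
```

>>> jog_arm --motion '[0, 0, -0.04, 0, 0, 0, 1, 0, 0, -0.1, 0, 0, 0, 1, 0, 0, -0.2, 0, 0, 0, 1, 0, 0, -0.35, 0, 0, 0, 1, 0, 0, -0.5, 0, 0, 0, 1, 0, 0, -0.7, 0, 0, 0, 1, 0, 0, -0.8, 0, 0, 0, 1, 0, 0, -0.8, 0, 0, 0, 1]'

```text
clock: 21.85
tcp_pos: [0.5584, -0.1641, 0.2866]
orientation: [0.002, -0.437, 0.9, -0.002]
wrist_force: [0.1, 1.2, -0.5]
finger_gap: 0.0853
grip_force: 0.0
```

```bash
python3 go.py 0.42 0.0 0.285;  python3 - <<'E'
from h import *
S=read_camera("scene")[:,:,::-1];T=read_camera("top")[:,:,::-1]
k=lambda im,x,y:cv2.resize(im[y-50:y+50,x-50:x+50],None,fx=4,fy=4)
cv2.imwrite("pics/z5.png",np.hstack([k(S,173,275),k(T,425,228)]))
E
```

```text
t 21.85 tcp [ 0.5584 -0.1641  0.2866] q [ 0.0016 -0.4368  0.8996 -0.0019] F [ 0.1  1.2 -0.5] j [-0.42  0.32  0.18  1.43  0.   -1.33] gap 0.0853231703852522
shift [-0.217   1.0513  0.0034] turn to vertical [-0.0031  0.0008  0.    ]
```

View pics/z5.png

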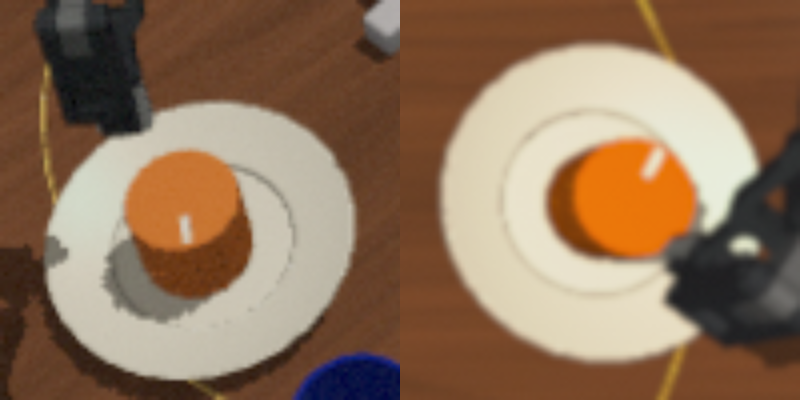

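The cap stands upright on the saucer floor, gripper clear. A quick numeric check of centring:

Run:
```python
from h import *
S=read_camera("scene")[:,:,::-1].copy();T=read_camera("top")[:,:,::-1].copy()
def ell(im,cond,p):
    h=cv2.cvtColor(im,cv2.COLOR_BGR2HSV).astype(int);m,_,_=blob(cond(h[...,0],h[...,1],h[...,2]),p)
    return cv2.fitEllipse(cv2.convexHull(max(cv2.findContours(m,0,1)[0],key=cv2.contourArea)))
cs=ell(S,lambda h,s,v:(h<15)&(s>160)&(v>150),(169,275)); ct=ell(T,lambda h,s,v:(h<22)&(s>220)&(v>200),(434,227))
print(cs,ct,tri(cs[0],ct[0]))
W=lambda h,s,v:(s<90)&(v>130)
ss=ell(S,W,(173,286));print(ss, plane("scene",ss[0],.1148))
print(plane("scene",cs[0],.154),plane("top",ct[0],.154))
```

```text
((168.15829467773438, 274.86346435546875), (23.864463806152344, 28.405824661254883), 66.18357849121094) ((432.72674560546875, 227.23483276367188), (27.074565887451172, 29.62966537475586), 117.2699966430664) (array([ 0.55665423, -0.16509099,  0.15418313]), np.float64(0.001845179586871662))
((172.54061889648438, 284.5556335449219), (67.5961685180664, 79.4996109008789), 66.85734558105469) [ 0.55861134 -0.16285222  0.1148    ]
[ 0.55725277 -0.16441321  0.154     ] [ 0.55608144 -0.16589054  0.154     ]
```

Cap centre is within about 1.5 mm of the saucer centre, its top at z = 0.154 as expected, and the saucer hasn't moved.

```bash
python3 -c "
from workcell import env
print(env.hand_in())"
```

```text
the job is handed in; nothing more can be done
None
```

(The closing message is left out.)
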